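# Check that the rinse tray's drain lever stops short of the bar

## Robot

A 6-joint arm with a two-finger parallel gripper is mounted at the origin on the work surface. World frame = base frame: x ahead of the robot, y to its left, z up, the work surface at z = 0. Lengths are in mm, angles in rad, forces in N, time in s.
With the tool pointing down it reaches from about 275 to 750 mm from the base axis. Payload 10.2 kg.
Tool frame: the origin (TCP) lies on the front face of the gripper's body, between the roots of the fingers; the fingertips stand 73 mm ahead of it and the grasp point (between the pads) lies ctrl.grip_depth ahead of it (ctrl.grip_depth is the distance from the TCP to the grasp point, in mm); z points along the fingers, y is the direction in which the jaws open and shut (so a half turn about z gives the same grasp; the last joint's range is limited). The gripper opens to 85 mm and grips with 20 to 120 N. Pads are 22 mm wide; open, the fingers measure 114 mm over their backs; the gripper's body (76 mm by 85 mm) begins 54 mm behind the grasp point. The pads swing forward as they close: fully open they stand 13 mm farther back than shut.
Start: joints at [0.885, 0.313, 1.498, -0, 1.331, -0.223], TCP at [234.402, 469.774, 303.894] pointing down, gripper open.
Joint ranges: [-2.94, 2.94], [-0.97, 2.17], [0.19, 2.56], [-1.23, 4.37], [0.02, 3.11], [-2.88, 2.88]. Speed limits (rad/s): [2.39, 2.39, 3.01, 3.14, 3.14, 3.14].

## Interface

Orientations are given as a unit quaternion [w, x, y, z].
In Python, from rig import readout, capture, ctrl, nets gives the robot as it stands. The module is installed in compiled form; this text tells all that it offers.
- The arm moves only by the tool apply_moves, never from a script. Its argument "targets" is a list of rows, each a list of 4 numbers: the shift along the tool's x, y, z in cm, then the turn about the tool's z in degrees. A call has 1 to 8 rows; each row shifts and turns the commanded pose from where the row before left it, along the tool's axes as they then stand; what a row does not reach is not made up. A row lasts 1/10 s, in which the tool goes at most 50 mm and 8.59 degrees, less where a joint would pass 70% of its speed; a pose out of reach is approached as far as the arm can. A call with a gripper value outside its range is refused whole. "grip" is the finger opening in cm, from 0 to 8.54, set as the call begins (left out, the last holds). The fingers move at their own pace and stop on an object; "force" is the grip in N (left out, the last holds). Time passes only in rows, so rows that do not move let the fingers close. It gives the time, the measured TCP pose, the force and the opening at its end, in the units of the state.
- readout.sense(): the state, without advancing time (a new reading comes with each control period).
- capture(name): name is "scene" or "top"; returns a dict with "img" (480x640x3 uint8, red, green, blue), "fov_y" (degrees; the focal length in pixels is half the picture's height over the tangent of half this angle, whatever the lens; pixels are square), "cx", "cy" (the principal point, pixels), "eye" and "rotation" of the camera in the world. Camera axes: x right, y down, z forward; pixel columns grow to the right and rows downward; lengths in mm; the calibration is good to about 2 mm. A picture is of the moment at which its call begins. There is no depth.
- ctrl.finish_job(): hands the job in, once; it reports no verdict.
Trained networks look in the newest picture that a camera, given by its name, has taken for a name from the list of things; names that differ only in an ending like _2 or _b are one class to them, and where a whole thing is asked for, a point or a joint stands for the part that bears it (a point fixed in the world has none). Each returns a list of dicts, best first, with "score" (0 to 1); they miss things now and then, are a little off and sometimes report something else, mostly with a low value. They report only what shows in the picture. A call takes as long as a camera call.
- nets.boxes_of(camera, target): "location" ([column, row] as shares, 0 to 1, of the picture: columns of its width, rows of its height, amid what is visible of it).
The state is a dict: "time_s": time; "joints": joint angles; "dq": joint speeds; "tau": joint torques, N m; "eef_pos": TCP position; "ee_rot": TCP orientation; "force": force on the tool from outside, world axes, zero at the start; "wrist_torque": the same for the moment, N m; "grip_width": opening from 0.0 (shut) to 1.0 (fully open).
Only numpy, scipy, OpenCV 4.12 (cv2) and the standard library are available. Lean on these libraries where they do the work, as an engineer would, in place of code of your own. Each camera call takes 0.05 s, during which the arm holds its last target.

## Task

Check the drain lever of the rinse tray: with the backs of the fingers press the red lever in towards the steel grab bar until it meets its stop, let it spring right back out, then press it in to its stop again and finish while still holding it there, so that the gap to the bar can be gauged. Push firmly but do not force it, do not take the lever between the fingers, and do not touch the bar. Leave the mug and the jar where they stand.

Things in the scene. Friction and masses are not known exactly. Their poses are not given: they have to be found in the camera images.
- rinse_tray: Dark steel tray fixed to the bench. Origin on the bench below the middle of the grab bar; x level from the lever across the bar to the tray (the press-in way), y along the bar, z up. Tray at x 60 to 330, y -200 to 200 mm, 84 mm high. Brass valve column, 58 mm wide, 86 mm high, at x -50, y -110 mm carries the lever; bench under the lever clear.
- grab_bar: Fixed steel bar, 25 mm diameter, 270 mm long along its y axis; origin at its middle, 100 mm above the bench. Two standoffs on its +x side join it to the tray. Not to be touched.
- drain_lever (a joint): Vertical hinge of the lever on the valve column: 0 at rest (out), grows as the lever is pressed in, 0.40 rad at its hard stop. A spring drives it back to 0: at the press spot it takes about 3 N to start and 8 N to reach the stop.
- lever_hinge (a point): Straight level lever, swings with the hinge. Origin on the hinge axis, mid height, 100 mm above bench; x along it to the tip, y out of its outer face (away from the bar: press here), z up. Red part x 60-190 mm, 12 mm thick, 22 high; round tip r 12 at x 190. Pressing turns it clockwise from above. x is 0.36 rad anticlockwise of the tray's y at rest, 0.04 clockwise at the stop, 24-30 mm short of the bar.
- press_spot (a point): Point on the outer face of the lever at mid height, 130 mm from the hinge axis, where to press; swings with the lever and has the lever's axes.
- mug: Bystander: dark metal mug, 80 mm diameter, 85 mm high, with a handle; origin at the centre of its underside.
- dye_jar: Bystander: amber glass jar with black cap, 68 mm diameter, 110 mm high; origin at the centre of its underside.

How it is judged (in metres and radians):
On the way, in this order (a step that is already met when the one before it is completed fails the run):
1. the fingers press the lever in to its stop (value of joint drain_lever above 0.38 rad and contact force between the fingers and drain_lever above 2 N), for 0.2 s.
2. the lever is let go and springs right back out (value of joint drain_lever below 0.03 rad and contact force between the fingers and drain_lever below 0.5 N), for 0.1 s.
3. the fingers press the lever in to its stop again (all of step 1), for 0.3 s.
At the end, for the whole second after the job is handed in: The program finishes while the fingers hold the lever in at its stop (hinge above 0.38 of 0.40 rad, fingers pushing on the blade with 2 to 45 N), the bar untouched and the mug and the jar each within 30 mm of where they stood (all of step 3 and value of joint drain_lever below 0.45 rad and contact force between the fingers and drain_lever below 45 N and contact force between the fingers and grab_bar below 1 N and distance of each of mug, dye_jar from where it was at the start of the episode below 0.03 m); the arm keeps its last pose, push and grip.
It fails at once if the bar is touched by the robot (over 1 N) (contact force between any of the fingers, the arm and grab_bar above 1 N).
It fails at once if the lever is forced (over 45 N) (contact force between the fingers and drain_lever above 45 N).
It fails at once if the lever is taken between the fingers or pulled from the bar's side: touched while the grasp point is less than 9 mm out from the blade's mid plane (contact force between the fingers and drain_lever above 1 N and y of the grasp point in the frame of lever_hinge below 0.009 m).
It fails at once if the mug or the jar is shifted or lifted by more than 30 mm (distance of any of mug, dye_jar from where it was at the start of the episode above 0.03 m).
It also fails if it takes over 38 s, if anything falls off the work surface, if the arm or the gripper's body presses on something with over 40 N, if the wrist force passes 120 N, or if a joint passes its speed limit or range.

## Working session

There is one attempt and no reset: what is moved stays moved. The work goes in short steps, Python scripts to look and compute and a tool call to move; the robot and the scene stay as the last step left them, time stands still between calls to the robot, and variables do not carry over. Pictures are saved under pics/ and viewed, and the job is handed in when it is done.

Besides the shell and the picture viewer there is one more tool, called after "Call:" in YAML: its name, and indented under it one key for each argument. apply_moves: Moves the arm, as the interface text tells. Its arguments: {"type":"object","properties":{"targets":{"type":"array"},"grip":{"type":"number"},"force":{"type":"number"}},"required":["targets"]}

```bash
mkdir -p pics
python3 - <<'E'
from rig import readout,capture,ctrl,nets
import cv2,numpy as np
s=readout.sense();print(s, ctrl.grip_depth)
for c in("scene","top"):
    d=capture(c);cv2.imwrite(f"pics/{c}0.png",d["img"][:,:,::-1])
    print(c,d["fov_y"],d["cx"],d["cy"],d["eye"],np.round(d["rotation"],4).tolist())
    for t in("rinse_tray","grab_bar","drain_lever","lever_hinge","press_spot","mug","dye_jar"):
        print(t,[(np.round(np.array(b["location"])*[640,480],1).tolist(),round(b["score"],2)) for b in nets.boxes_of(c,t)[:3]])
E
```

```text
{'time_s': 0.0, 'joints': array([ 8.84610272e-01,  3.13451265e-01,  1.49842920e+00, -2.46179622e-06,
        1.33096226e+00, -2.23380101e-01]), 'dq': array([-0.00025696, -0.00036197,  0.0004135 ,  0.00093371, -0.00034957,
        0.0007842 ]), 'tau': array([ 8.77062648e-04, -4.12247729e+01, -2.59762573e+01,  1.16925477e-06,
        3.91535505e-03,  3.70387079e-05]), 'eef_pos': array([234.29231317, 469.64685933, 303.3373282 ]), 'ee_rot': array([-2.73484348e-04,  2.29343000e-01,  9.73345467e-01, -5.62030900e-04]), 'force': array([-0.79345978, -0.43440958, -0.69024252]), 'wrist_torque': array([-0.02662274,  0.02733353,  0.01191394]), 'grip_width': 0.9958585508685265} 53.900000000000006
scene 50.92361824243589 324.0864921861042 240.4866925942221 [1129.07324465  333.07321441  653.49676273] [-0.1977, 0.4432, 0.8041, -0.3434]
rinse_tray [([295.6, 386.0], 0.97)]
grab_bar [([353.9, 260.1], 0.6)]
drain_lever [([334.5, 219.7], 0.58)]
lever_hinge [([339.8, 218.4], 0.86)]
press_spot [([335.8, 220.6], 0.57)]
mug [([496.2, 274.3], 0.62)]
dye_jar [([338.5, 219.8], 0.39)]
top 56.56783546279743 323.5006716996523 249.8695651124432 [425.94959698  14.97125124 831.83636087] [-0.0804, 0.7252, -0.6797, 0.0751]
rinse_tray [([283.3, 134.8], 0.97)]
grab_bar [([296.7, 211.3], 0.92)]
drain_lever [([322.0, 260.4], 0.92)]
lever_hinge [([323.4, 256.2], 0.86)]
press_spot [([325.1, 255.8], 0.77)]
mug [([172.9, 302.1], 0.69), ([282.9, 136.7], 0.36)]
dye_jar [([435.8, 235.5], 0.96)]
```

View pics/scene0.png

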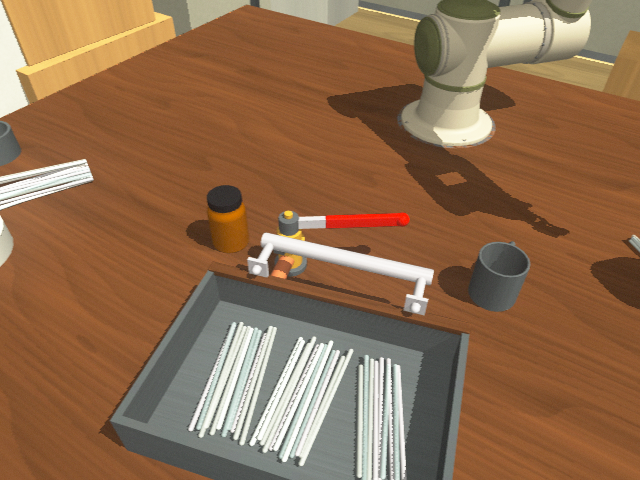

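View pics/top0.png

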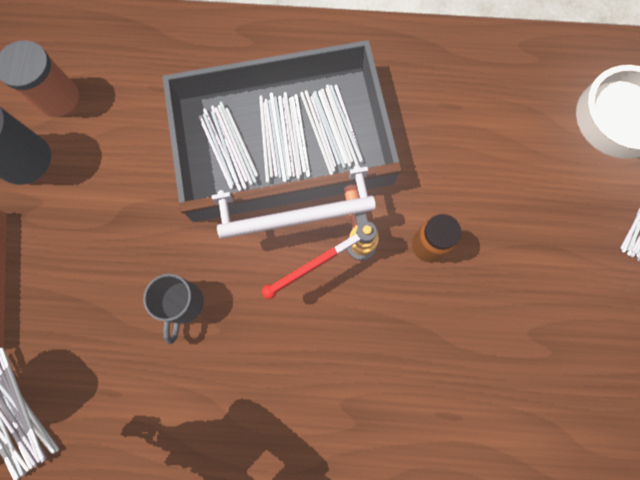

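The top view shows the bar from (220,230) to (374,204), the hinge at about (366,231) and the red lever tip at (268,292). The mug is at (170,300) and the jar at (438,236). In the scene view the lever runs from (289,220) to (404,219).

```bash
cat > h.py <<'E'
import numpy as np,cv2
from scipy.spatial.transform import Rotation as R
def cam(d):
    q=np.array(d["rotation"]); M=R.from_quat(q[[1,2,3,0]]).as_matrix() if q.size==4 else q
    return (480/2)/np.tan(np.radians(d["fov_y"]/2)),M,np.array(d["eye"]),d["cx"],d["cy"]
def back(d,p,z):
    f,M,e,cx,cy=cam(d); r=M@np.array([(p[0]-cx)/f,(p[1]-cy)/f,1]); return e+r*(z-e[2])/r[2]
def proj(d,P):
    f,M,e,cx,cy=cam(d); c=M.T@(np.array(P)-e); return np.array([cx+f*c[0]/c[2],cy+f*c[1]/c[2]])
def tri(d1,p1,d2,p2):
    A=[];b=[]
    for d,p in((d1,p1),(d2,p2)):
        f,M,e,cx,cy=cam(d); r=M@np.array([(p[0]-cx)/f,(p[1]-cy)/f,1]); r/=np.linalg.norm(r)
        Q=np.eye(3)-np.outer(r,r);A.append(Q);b.append(Q@e)
    return np.linalg.lstsq(np.vstack(A),np.hstack(b),rcond=None)[0]
def red(img):
    h=img.astype(int); m=((h[:,:,0]>150)&(h[:,:,1]<60)&(h[:,:,2]<60)).astype(np.uint8)
    n,l,s,c=cv2.connectedComponentsWithStats(m); k=1+np.argmax(s[1:,4]); ys,xs=np.where(l==k); return np.c_[xs,ys].astype(np.float32)
def ends(d):
    p=red(d["img"]); m=p.mean(0); u=np.linalg.svd(p-m,full_matrices=False)[2][0]; t=(p-m)@u
    return m,m+u*t.min(),m+u*t.max(),len(p)
E
python3 - <<'E'
from h import *
from rig import capture
T=capture("top");S=capture("scene")
for n,d in(("top",T),("scene",S)):
    e=ends(d);print(n,[np.round(x,1).tolist() for x in e[:3]],e[3])
    for p in e[:3]: print(back(d,p,105).round(1))
et,es=ends(T),ends(S)
print("tri mean",tri(T,et[0],S,es[0]).round(1))
# bar
for a in((220,230),(374,204)): print("bar top",back(T,a,105).round(1))
for a in((264,240),(431,276)): print("bar scene",back(S,a,105).round(1))
print("hinge",back(T,(366,231),115),back(S,(289,218),115))
print("mug",back(T,(168,298),85),back(S,(502,258),85)); print("jar",back(T,(443,231),110),back(S,(225,196),110))
for n,(r,c) in {"scene":(slice(170,320),slice(200,460)),"top":(slice(180,310),slice(190,470))}.items():
    d=S if n=="scene" else T
    cv2.imwrite(f"pics/{n}z.png",cv2.resize(d["img"][r,c,::-1],None,fx=2.8,fy=2.8,interpolation=cv2.INTER_CUBIC))
E
```

```text
top [[273.70001220703125, 293.5], [275.0, 291.0], [272.29998779296875, 296.1000061035156]] 6
[510.3 102.3 105. ]
[514.6 100.5 105. ]
[505.9 104.2 105. ]
scene [[366.6000061035156, 220.0], [409.0, 218.5], [325.79998779296875, 221.5]] 1050
[551.4  64.8 105. ]
[509.6 122.6 105. ]
[591.3   9.9 105. ]
tri mean [523.8  80.6  91.5]
bar top [611.5 202.2 105. ]
bar top [674.3 -55.2 105. ]
bar scene [682.2 -49.  105. ]
bar scene [610.9 205.5 105. ]
hinge [622.93918963 -42.85870312 115.        ] [626.26098852 -39.29891475 115.        ]
mug [493.64005946 280.6710857   85.        ] [494.33191978 281.11939893  85.        ]
jar [ 632.65956706 -171.90753324  110.        ] [ 633.71532944 -168.70324796  110.        ]
```

View pics/topz.png

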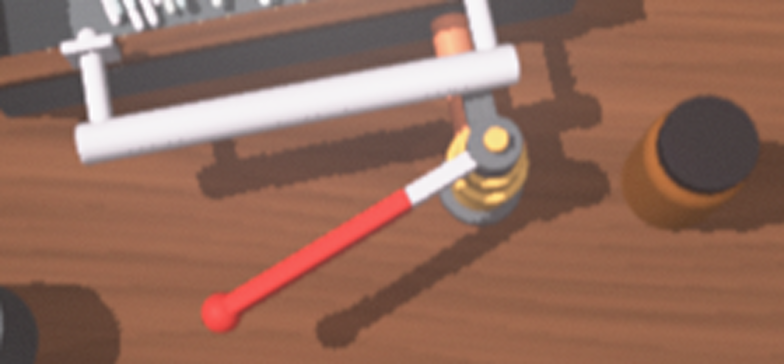

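The zoomed top view shows a clear lever with its outer face free. Next I fit the tray pose to the image features.

```bash
cat > fit.py <<'E'
from h import *
from rig import capture
from scipy.optimize import least_squares
T=capture("top");S=capture("scene")
def rmask(img):
    hsv=cv2.cvtColor(img,cv2.COLOR_RGB2HSV)
    m=(((hsv[:,:,0]<5)|(hsv[:,:,0]>174))&(hsv[:,:,1]>170)&(hsv[:,:,2]>150)).astype(np.uint8)
    n,l,s,c=cv2.connectedComponentsWithStats(m);k=1+np.argmax(s[1:,4]);ys,xs=np.where(l==k);return np.c_[xs,ys].astype(float)
def en(d):
    p=rmask(d["img"]);m=p.mean(0);u=np.linalg.svd(p-m,full_matrices=False)[2][0];t=(p-m)@u
    return m+u*np.percentile(t,1),m+u*np.percentile(t,99),len(p)
E
python3 - <<'E'
from fit import *
et,es=en(T),en(S);print(et,es)
tipT=et[0] if et[0][0]<et[1][0] else et[1]; rT=et[1] if tipT is et[0] else et[0]
tipS=es[0] if es[0][0]>es[1][0] else es[1]; rS=es[1] if tipS is es[0] else es[0]
def pts(p):
    x,y,a,q=p;t=np.array([x,y]);X=np.array([np.cos(a),np.sin(a)]);Y=np.array([-X[1],X[0]])
    B=lambda s:np.r_[t+s*Y,102]
    h=t-50*X-110*Y;b=a+np.pi/2+.36-q;L=np.array([np.cos(b),np.sin(b)])
    return B(-135),B(135),h,L
def res(p):
    b0,b1,h,L=pts(p);o=[]
    for d,a,b,ti,r in((T,(374,204),(220,230),tipT,rT),(S,(264,240),(431,276),tipS,rS)):
        o+=[proj(d,b0)-a,proj(d,b1)-b,proj(d,np.r_[h+200*L,103])-ti,proj(d,np.r_[h+61*L,103])-r]
    return np.concatenate(o)
r=least_squares(res,[643,73,.24,0],loss='soft_l1');print(r.x,res(r.x).round(1),pts(r.x))
E
```

```text
(array([330.47184495, 257.10065578]), array([263.1811691 , 294.50896719]), 210) (array([407.04332496, 218.66500069]), array([326.17049167, 221.47930621]), 1043)
[ 6.43224289e+02  7.52512930e+01  2.45013003e-01 -1.46488458e-03] [ 0.1 -0.4 -2.   0.9 -0.8  0.2  4.4 -5.1 -0.9 -2.4  0.3  1.4  1.3 -0.3
 -0.6 -1.3] (array([675.9710955 , -55.71682006, 102.        ]), array([610.47748189, 206.21940611, 102.        ]), array([621.40016347, -43.59191274]), array([-0.56997702,  0.82166063]))
```

Run:
```python
import numpy as np
from rig import readout
from scipy.spatial.transform import Rotation as R
s=readout.sense();p=s["eef_pos"];q=s["ee_rot"];M=R.from_quat(q[[1,2,3,0]])
D=(np.array([502,32,260])-p)/12
for i in range(12):
    print((M.inv().apply(D)/10).round(2)); M=M*R.from_rotvec([0,0,np.radians(4.125)])
print(M.as_matrix().round(3))
```

```text
[-3.62 -2.27  0.37]
[-3.78 -2.    0.37]
[-3.91 -1.73  0.37]
[-4.03 -1.44  0.37]
[-4.12 -1.15  0.37]
[-4.19 -0.85  0.37]
[-4.24 -0.54  0.37]
[-4.27 -0.24  0.37]
[-4.28  0.07  0.37]
[-4.26  0.38  0.37]
[-4.22  0.68  0.37]
[-4.16  0.99  0.37]
[[-0.242  0.97   0.   ]
 [ 0.97   0.242 -0.   ]
 [-0.     0.    -1.   ]]
```

Call:
apply_moves:
  targets:
    - [-3.6,-2.3,0.3,4.1]
    - [-3.8,-2.0,0.3,4.1]
    - [-3.9,-1.7,0.3,4.1]
    - [-4.0,-1.4,0.3,4.1]
    - [-4.1,-1.2,0.3,4.1]
    - [-4.2,-0.9,0.3,4.1]
    - [-4.2,-0.5,0.3,4.1]
    - [-4.3,-0.2,0.3,4.1]
  grip: 0
  force: 40

```text
time_s: 1.8
eef_pos: [413.5, 176.9, 280.0]
ee_rot: [0.0, 0.496, 0.868, 0.0]
force: [1.2, 1.4, 0.2]
grip_width: 0.002
```

Call:
apply_moves:
  targets:
    - [-4.3,0.1,0,4.1]
    - [-4.3,0.4,0,4.1]
    - [-4.2,0.7,0,4.1]
    - [-4.2,1.0,0,4.1]
    - [0,0,0,0]
    - [0,0,0,0]

```text
time_s: 2.4
eef_pos: [503.8, 32.1, 279.6]
ee_rot: [-0.0, 0.614, 0.789, -0.0]
force: [-0.2, -0.2, -0.7]
grip_width: 0.004
```

Run:
```python
from h import *
from rig import readout,capture
s=readout.sense();print(s)
for c in("scene","top"): cv2.imwrite(f"pics/{c}1.png",capture(c)["img"][:,:,::-1])
```

```text
{'time_s': 2.4, 'joints': array([-1.68911510e-01,  2.89473154e-01,  1.59470406e+00,  1.91323436e-04,
        1.25816072e+00, -4.17222332e-01]), 'dq': array([ 0.03649357, -0.02054959,  0.02092043,  0.00396256,  0.00042596,
       -0.00088578]), 'tau': array([-1.83015380e+00, -3.84732699e+01, -2.58860779e+01, -8.35790299e-02,
       -6.02687546e-02,  2.54805142e-03]), 'eef_pos': array([503.82955962,  32.0914653 , 279.59882403]), 'ee_rot': array([-3.71405690e-04,  6.14121345e-01,  7.89211522e-01, -9.59370759e-05]), 'force': array([-0.21828003, -0.2396562 , -0.6784601 ]), 'wrist_torque': array([-0.02053519, -0.03250617, -0.0170077 ]), 'grip_width': 0.003917109410378186}
```

View pics/scene1.png

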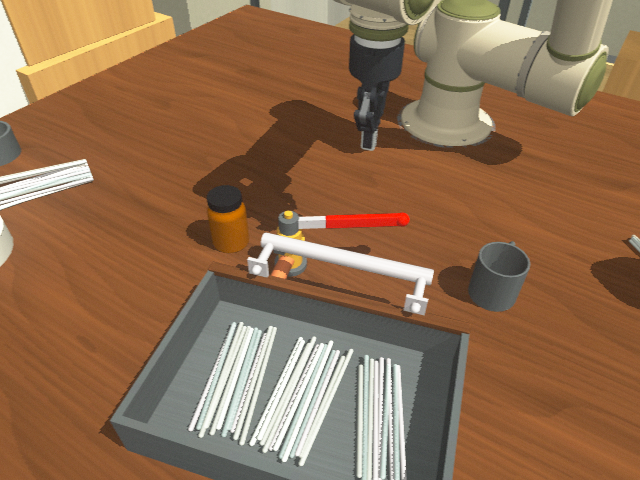

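The scene view shows the closed fingertips at (368,145), above and outside the lever. The lever and bystanders are unmoved. I descend next.

Call:
apply_moves:
  targets:
    - [0,0,2.5,0]
    - [0,0,2.5,0]
    - [0,0,2.5,0]
    - [0,0,2.5,0]
    - [0,0,2.0,0]
    - [0,0,0,0]
    - [0,0,0,0]

```text
time_s: 3.2
eef_pos: [503.8, 33.3, 160.7]
ee_rot: [0.0, 0.613, 0.79, 0.0]
force: [-1.0, -0.8, 1.2]
grip_width: 0.0
```

Run:
```python
from h import *
from rig import readout,capture
s=readout.sense();print(s['eef_pos'],s['force'])
p=s["eef_pos"];q=s["ee_rot"];M=R.from_quat(q[[1,2,3,0]])
h=np.array([621.4,-43.6])
for c in("scene","top"):
    d=capture(c);cv2.imwrite(f"pics/{c}2.png",d["img"][:,:,::-1])
prev=p.copy()
for th in(0,.1,.2,.3,.4):
    b=np.pi/2+.245+.36-th;L=np.array([np.cos(b),np.sin(b)]);n=np.array([-L[1],L[0]])
    g=np.r_[h+130*L+20.5*n,p[2]];print(th,g.round(1),(M.inv().apply(g-prev)/10).round(2));prev=g
```

```text
[503.80170991  33.268754   160.65643853] [-0.98045735 -0.83763387  1.19415376]
0 [530.6  51.7 160.7] [1.12 3.05 0.  ]
0.1 [540.6  60.3 160.7] [0.58 1.18 0.  ]
0.2 [551.3  67.8 160.7] [0.46 1.23 0.  ]
0.3 [562.8  74.2 160.7] [0.34 1.27 0.  ]
0.4 [574.9  79.5 160.7] [0.21 1.3  0.  ]
```

View pics/scene2.png

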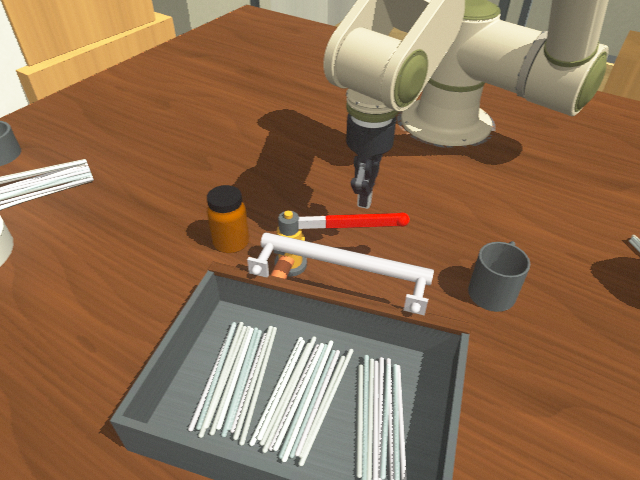

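View pics/top2.png

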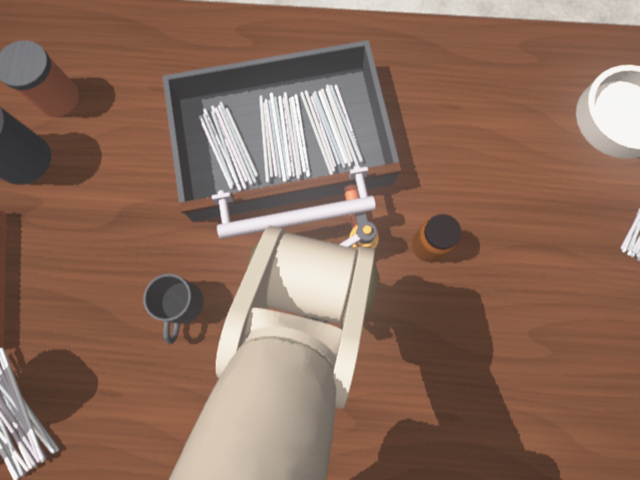

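The scene view shows the fingertips at (364,205), just outside the lever at (365,220). In the top view the arm hides the lever but is clear of the jar and mug. I approach in small rows and watch the force.

Call:
apply_moves:
  targets:
    - [0.6,1.2,0.2,0]
    - [0.5,1.2,0.2,0]
    - [0,0.4,0,0]
    - [0,0,0,0]
    - [0,0,0,0]

```text
time_s: 3.8
eef_pos: [528.0, 49.9, 156.3]
ee_rot: [0.0, 0.614, 0.79, 0.0]
force: [-0.5, 0.5, -0.3]
grip_width: -0.004
```

Call:
apply_moves:
  targets:
    - [0.3,0.6,0,0]
    - [0.3,0.6,0,0]
    - [0.2,0.6,0,0]
    - [0.2,0.6,0,0]
    - [0,0,0,0]
    - [0,0,0,0]

```text
time_s: 4.4
eef_pos: [549.0, 65.7, 155.8]
ee_rot: [-0.0, 0.614, 0.79, -0.0]
force: [-2.5, -4.4, 2.1]
grip_width: -0.002
```

Run:
```python
from h import *
from rig import readout,capture
s=readout.sense();print(s['eef_pos'],s['force'])
d=capture("scene");cv2.imwrite("pics/scene3.png",cv2.resize(d["img"][150:330,220:460,::-1],None,fx=3,fy=3,interpolation=cv2.INTER_CUBIC))
```

```text
[548.98414453  65.68076205 155.83391969] [-2.51522179 -4.42287508  2.09229048]
```

View pics/scene3.png

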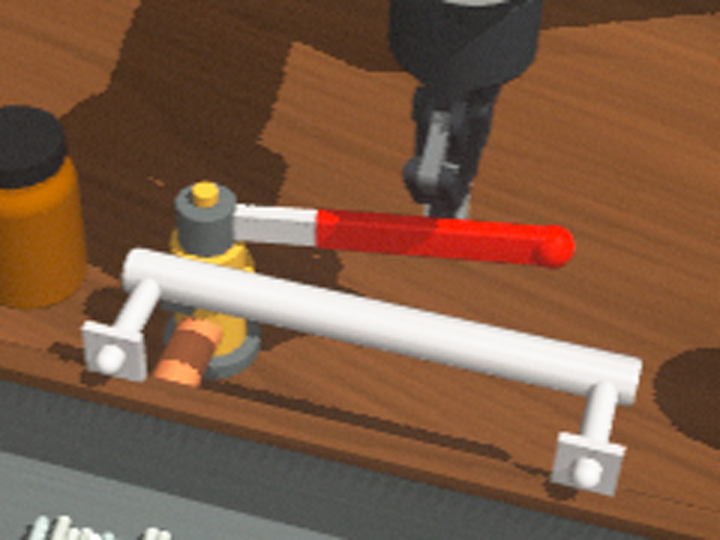

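The zoom shows the fingertips behind the lever, pressing it in part way. The force is about 5 N and the bar is clear.

Call:
apply_moves:
  targets:
    - [0.2,0.6,0,0]
    - [0.2,0.6,0,0]
    - [0.1,0.6,0,0]
    - [0.1,0.4,0,0]
    - [0,0,0,0]
    - [0,0,0,0]

```text
time_s: 5.05
eef_pos: [568.4, 76.7, 155.6]
ee_rot: [-0.001, 0.614, 0.79, -0.001]
force: [-4.5, -5.9, 1.2]
grip_width: -0.001
```

Run:
```python
from h import *
from rig import readout,capture
s=readout.sense();print(s['eef_pos'],s['force'])
d=capture("scene");cv2.imwrite("pics/scene4.png",cv2.resize(d["img"][150:330,220:460,::-1],None,fx=3,fy=3,interpolation=cv2.INTER_CUBIC))
```

```text
[568.39592948  76.6937598  155.61811607] [-4.46913492 -5.90674073  1.23421891]
```

View pics/scene4.png

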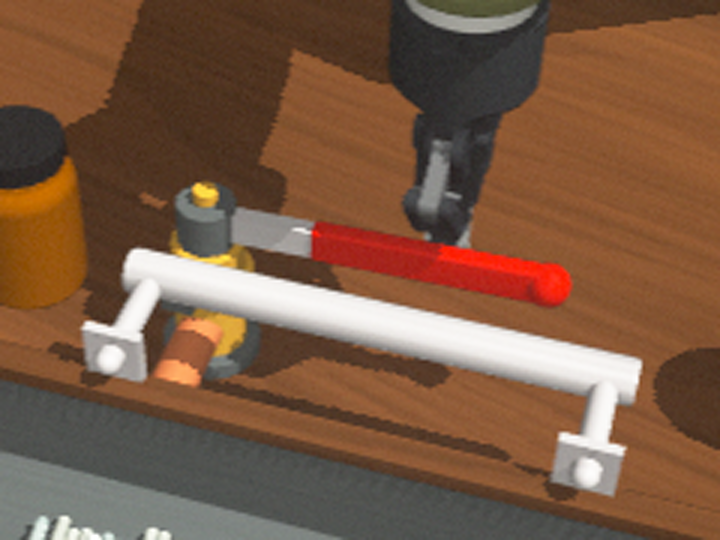

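The lever is nearly parallel to the bar and still clear of it, at about 7.4 N. I continue in small steps, watching for the force to rise at the stop.

Call:
apply_moves:
  targets:
    - [0.1,0.2,0,0]
    - [0,0.2,0,0]
    - [0,0,0,0]

```text
time_s: 5.4
eef_pos: [571.9, 78.7, 155.5]
ee_rot: [-0.001, 0.614, 0.79, -0.001]
force: [-6.2, -5.9, 1.9]
grip_width: 0.004
```

Call:
apply_moves:
  targets:
    - [0,0.1,0,0]
    - [0,0.1,0,0]
    - [0,0,0,0]

```text
time_s: 5.7
eef_pos: [573.7, 79.2, 155.5]
ee_rot: [-0.001, 0.614, 0.79, -0.001]
force: [-6.1, -4.5, 2.0]
grip_width: 0.0
```

Call:
apply_moves:
  targets:
    - [0,0.1,0,0]
    - [0,0.1,0,0]
    - [0,0,0,0]

```text
time_s: 6.0
eef_pos: [575.6, 79.8, 155.5]
ee_rot: [-0.001, 0.614, 0.79, -0.001]
force: [-6.1, -4.7, 2.4]
grip_width: 0.0
```

Call:
apply_moves:
  targets:
    - [0,0.1,0,0]
    - [0,0,0,0]

```text
time_s: 6.2
eef_pos: [576.5, 80.0, 155.5]
ee_rot: [-0.001, 0.614, 0.79, -0.001]
force: [-7.0, -3.9, 2.8]
grip_width: 0.0
```

Call:
apply_moves:
  targets:
    - [0,0.1,0,0]
    - [0,0,0,0]

```text
time_s: 6.4
eef_pos: [577.4, 80.3, 155.5]
ee_rot: [-0.001, 0.614, 0.79, -0.001]
force: [-7.4, -4.3, 2.3]
grip_width: -0.002
```

Call:
apply_moves:
  targets:
    - [0,0.1,0,0]
    - [0,0,0,0]

```text
time_s: 6.6
eef_pos: [577.8, 80.4, 155.5]
ee_rot: [-0.002, 0.614, 0.79, -0.002]
force: [-11.7, -6.1, 6.3]
grip_width: 0.003
```

Call:
apply_moves:
  targets:
    - [0,0.1,0,0]
    - [0,0,0,0]

```text
time_s: 6.8
eef_pos: [578.2, 80.5, 155.4]
ee_rot: [-0.003, 0.614, 0.79, -0.003]
force: [-16.9, -8.0, 7.7]
grip_width: -0.002
```

Run:
```python
from h import *
from rig import readout,capture
s=readout.sense();print(s['eef_pos'],s['force'])
d=capture("scene");cv2.imwrite("pics/scene5.png",cv2.resize(d["img"][150:330,220:460,::-1],None,fx=3,fy=3,interpolation=cv2.INTER_CUBIC))
```

```text
[578.19501859  80.48779044 155.44058537] [-16.90476048  -8.03822092   7.74269977]
```

View pics/scene5.png

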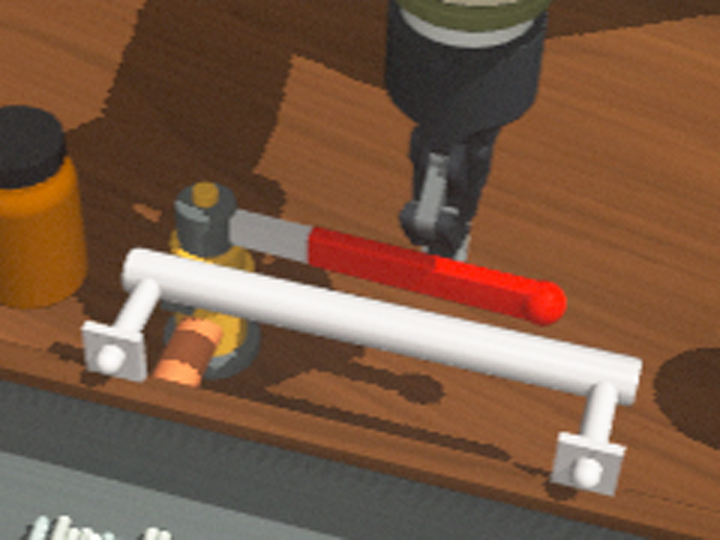

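The force rises by about 5 N per mm with the lever no longer moving, so this is the stop, at about 20 N. I hold briefly and then let it go.

Call:
apply_moves:
  targets:
    - [0,0,0,0]
    - [0,0,0,0]
    - [0,0,0,0]

```text
time_s: 7.15
eef_pos: [578.2, 80.5, 155.5]
ee_rot: [-0.003, 0.614, 0.79, -0.003]
force: [-15.8, -7.4, 7.0]
grip_width: 0.0
```

Call:
apply_moves:
  targets:
    - [-0.1,-1.0,0,0]
    - [-0.2,-1.0,0,0]
    - [-0.3,-1.0,0,0]
    - [-0.3,-1.0,0,0]
    - [-0.4,-1.0,0,0]
    - [-0.4,-1.0,0,0]
    - [-0.4,-1.0,0,0]
    - [-0.4,-1.0,0,0]

```text
time_s: 7.95
eef_pos: [508.6, 36.4, 156.2]
ee_rot: [0.001, 0.614, 0.789, 0.0]
force: [0.8, -0.5, 0.6]
grip_width: -0.002
```

Call:
apply_moves:
  targets:
    - [0,0,0,0]
    - [0,0,0,0]
    - [0,0,0,0]
    - [0,0,0,0]

```text
time_s: 8.35
eef_pos: [509.1, 37.1, 155.9]
ee_rot: [0.0, 0.614, 0.79, 0.0]
force: [0.1, -1.4, 0.1]
grip_width: 0.004
```

Run:
```python
from h import *
from rig import readout,capture
s=readout.sense();print(s['eef_pos'],s['force'])
d=capture("scene");cv2.imwrite("pics/scene6.png",cv2.resize(d["img"][150:330,220:460,::-1],None,fx=3,fy=3,interpolation=cv2.INTER_CUBIC))
print([x.round(1) for x in ends(d)[:3]])
```

```text
[509.10922956  37.0977229  155.87074192] [ 0.05837994 -1.41678247  0.13431432]
[array([366.4, 220.1], dtype=float32), array([409. , 218.6], dtype=float32), array([325.8, 221.4], dtype=float32)]
```

View pics/scene6.png

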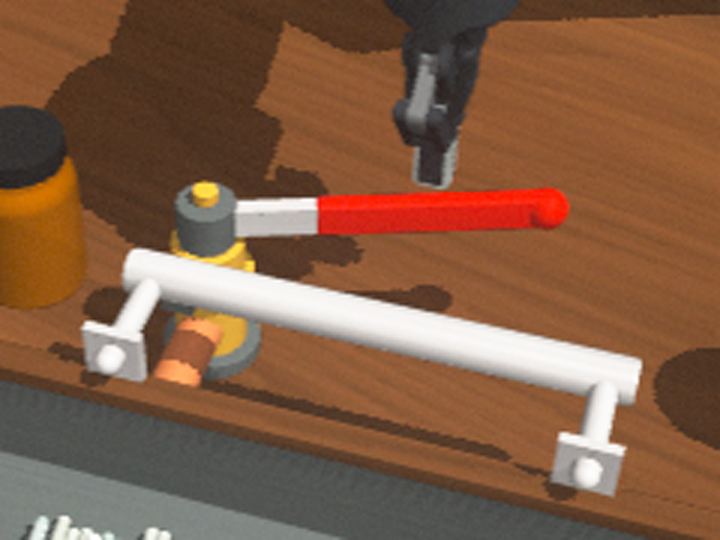

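The lever is back at rest: its ends are at (409,218.6) and (325.8,221.4), the same as at the start, and the fingers are clear of it. Now the second press, along the reversed path.

Call:
apply_moves:
  targets:
    - [0.4,1.0,0,0]
    - [0.4,1.0,0,0]
    - [0.4,1.0,0,0]
    - [0.4,1.0,0,0]
    - [0.3,1.0,0,0]
    - [0.3,1.0,0,0]
    - [0.2,0.8,0,0]
    - [0.1,0.4,0,0]

```text
time_s: 9.2
eef_pos: [572.8, 79.0, 155.4]
ee_rot: [-0.0, 0.614, 0.79, -0.001]
force: [-6.2, -6.8, 1.2]
grip_width: 0.002
```

Call:
apply_moves:
  targets:
    - [0,0.3,0,0]
    - [0,0.2,0,0]
    - [0,0,0,0]
    - [0,0,0,0]

```text
time_s: 9.6
eef_pos: [577.0, 80.2, 155.4]
ee_rot: [-0.001, 0.614, 0.79, -0.001]
force: [-6.0, -4.6, 2.3]
grip_width: 0.0
```

Call:
apply_moves:
  targets:
    - [0,0.1,0,0]
    - [0,0.1,0,0]
    - [0,0,0,0]

```text
time_s: 9.9
eef_pos: [578.0, 80.5, 155.3]
ee_rot: [-0.002, 0.614, 0.79, -0.003]
force: [-13.8, -7.2, 6.4]
grip_width: -0.002
```

Call:
apply_moves:
  targets:
    - [0,0.1,0,0]
    - [0,0,0,0]
    - [0,0,0,0]
    - [0,0,0,0]
    - [0,0,0,0]

```text
time_s: 10.4
eef_pos: [578.3, 80.6, 155.3]
ee_rot: [-0.003, 0.614, 0.79, -0.003]
force: [-17.1, -8.8, 8.9]
grip_width: 0.004
```

Run:
```python
from h import *
from rig import readout,capture,nets
s=readout.sense();print(s['eef_pos'],s['force'])
d=capture("scene");cv2.imwrite("pics/scene7.png",d["img"][:,:,::-1])
print([x.round(1) for x in ends(d)[:3]])
h=np.array([621.4,-43.6])
for th in (.36,.38,.4):
    b=np.pi/2+.245+.36-th;print(th,proj(d,np.r_[h+202*np.array([np.cos(b),np.sin(b)]),100]))
```

```text
[578.33724324  80.58279927 155.29032232] [-17.12382856  -8.79959773   8.93535302]
[array([365.2, 241.7], dtype=float32), array([322.2, 231.2], dtype=float32), array([408. , 252.2], dtype=float32)]
0.36 [408.90425807 249.55710069]
0.38 [408.38907379 251.25550631]
0.4 [407.81946348 252.95363578]
```

View pics/scene7.png

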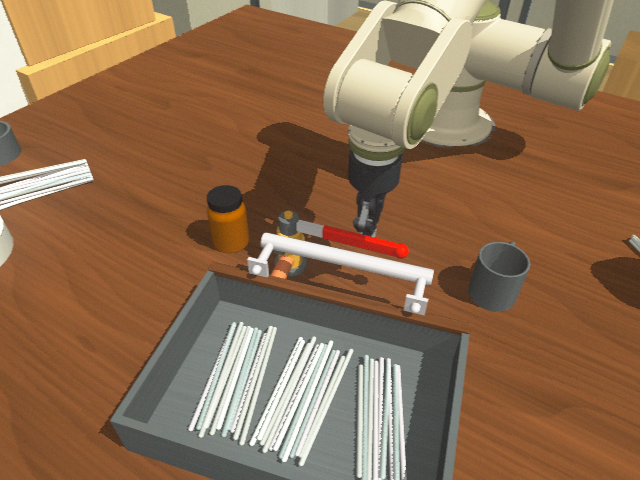

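The lever is at its stop, with the tip at (408,252), which matches 0.39 to 0.40 rad. The bar is untouched, and the mug at (498,275) and jar at (228,220) have not moved. The force is steady at about 20 N, so I hand in.

Run:
```python
from rig import ctrl,readout
print(ctrl.finish_job());s=readout.sense();print(s['eef_pos'],s['force'],s['time_s'])
```

```text
the job is handed in; nothing more can be done
None
the job is handed in; nothing more can be done
```

I pressed the red lever to its stop with the backs of the closed fingers, let it spring fully back, then pressed it to its stop again. I handed the job in while still holding it there.

- **First press:** the force rose about 5 N per mm at the stop, and I held it at roughly 20 N.
- **Release:** the camera showed the lever back at its starting position within 0.2 pixels, with the fingers clear of it.
- **Second press, last check before handing in:** the force was steady at about 21 N. The lever tip in the picture matched about 0.39 rad. That sits inside the required range but is only an image estimate. The hand position agreed with the first press within 0.2 mm.
- **Bar, mug and jar:** the last picture showed a clear gap to the bar, and the mug and jar looked unmoved. I judged these by eye and did not measure them again.

No check failed. One image point, the inner end of the red part in the top view, was about 5 pixels off in the initial position fit and was down-weighted. The state could not be read after handing in, so the final held second is unconfirmed.

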